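Seat a popper body in the drill jig and close the clamp leaf

TASK

Load the orange popper-body blank into the sloping drill jig: put it in the nest with its cupped face towards the stop beside the hinge, and press it down past the side spring until you feel it sitting fully home on the floor of the nest. Only when it is home, swing the hinged clamp leaf shut over it, all the way down. Leave the two thread spools and the bead tub standing where they are.

Things in the scene. Friction and masses are not known exactly. Their poses are not given: they have to be found in the camera images.
- blank_mid (a point): Orange popper-body blank, 35 g: block 26 mm wide (x), 28 long (y), 38 tall (z); a 16 mm wide tail sticks out 14 mm more at -y, 13 to 29 mm above the underside. +y face: nose with a pale and red cup; eyes on the x flanks. Point: the block's centre, 19 mm above the underside. Starts upright on the bench among spools and tub (they swap places), nose roughly to the robot's left. Grip by the x flanks.
- nest_floor (a point): Centre of the nest floor of the drill jig, about 55 mm above the bench. Plate 120 x 124 mm on a fixed plywood wedge; place and yaw vary. Slope 30 degrees, rising away from the robot. Axes: x up the slope, y level (to the left), z square out of the plate. A blank that is home stands on z = 0, axes parallel to these, nose to +y, its centre at (-0.5, 0, 19) mm.
- fixed_wall (a point): Middle of the top of the fixed steel wall on the blank's down-slope side. In nest_floor's frame its face is at x = -13.5 mm, 18 mm high, 28 mm long (y). Opposite, two guide blocks (7 mm wide, at y = +-10.5) with faces at x = +14.5, 18 mm high. The top 4 mm of all flare outwards. Fingers on the blank's flanks must stay above z = 20 mm; wide side of the hand along x, clear of the open leaf.
- spring_strip (a point): Copper-coloured spring strip between the guide blocks, 12 mm wide (y), 11 mm high; its lower part stands at x = +11 mm (nest_floor's frame) without a blank, the upper part leans out. It gives way up to 5 mm to +x and grips the blank: this catches 6 to 8 mm above home, hangs there, and takes 3 to 8 N to push down; on the floor the resistance jumps and it goes no further.
- nose_stop (a point): Top of the nose stop, the steel block beside the hinge that the cupped face goes against. In nest_floor's frame its face is at y = +14.75 mm; 22 mm high, 30 mm wide (x), flared top.
- tail_stop (a point): Top of the tail stop. In nest_floor's frame its face is at y = -29.25 mm; 28 mm high, 22 mm wide (x), flared top. Behind it, at y = -42.5 mm, stands the rest post for the leaf, 10 mm in diameter and 43 mm high.
- leaf (a joint): Angle (rad) of the hinged clamp leaf: 0 = shut, parallel to the plate, on the rest post; starts wide open at 1.75 to 2.05 (limit 2.1). Hinge line: parallel to nest_floor's x through y = +36, z = +46 mm. Aluminium strap 30 mm wide, 8 mm thick; shut, it reaches over the blank to -y. Stiff hinge, stays where left; about 2 N at the handle moves it. A sprung pad meets the blank in the last 1.5 mm.
- leaf_handle (a point): Middle of the red round handle at the leaf's free end, 100 mm from the hinge line: a bar 14 mm in diameter, 24 mm long, in line with the leaf (its end is 12 mm further out). Can be pushed from behind (from the hinge side) up and over, then down. With the leaf shut this point is at (0, -64, 47) mm in nest_floor's frame.
- spool_red: Bystander: thread spool, white flanges and red thread, 30 mm in diameter, 32 mm high, upright. Origin at the centre of its underside.
- spool_purple: Bystander: thread spool, white flanges and purple thread, 34 mm in diameter, 36 mm high, upright. Origin at the centre of its underside.
- bead_tub: Bystander: round green bead tub with white lid, 47 mm in diameter, 35 mm high, upright. Origin at the centre of its underside.
Not all that is in view belongs to the job. Of the things like the part that bears blank_mid, leave any that is black; of the rest the larger one is meant. There is more than one size of the part that bears nest_floor; the job needs the smallest.

How it is judged (in metres and radians):
On the way:
1. the blank sits fully home in the nest, nose to the stop beside the hinge, while the clamp leaf is still open (z of blank_mid in the frame of nest_floor between 0.016 and 0.0207 m and x of blank_mid in the frame of nest_floor between -0.005 and 0.005 m and y of blank_mid in the frame of nest_floor between -0.005 and 0.005 m and angle between the z axis of blank_mid and the z axis of nest_floor, either way round below 0.09 rad and value of joint leaf above 1 rad), for 0.2 s.
At the end, for the whole second after the job is handed in: The blank stands on the nest floor (its centre within 1.7 mm of the seated height, within 5 mm of the nest's centre line both ways, and upright to the plate within 5 degrees), and the clamp leaf is shut over it (within 0.05 rad of fully down) and still (z of blank_mid in the frame of nest_floor between 0.016 and 0.0207 m and x of blank_mid in the frame of nest_floor between -0.005 and 0.005 m and y of blank_mid in the frame of nest_floor between -0.005 and 0.005 m and angle between the z axis of blank_mid and the z axis of nest_floor, either way round below 0.09 rad and value of joint leaf below 0.05 rad and velocity of joint leaf between -0.05 and 0.05 rad/s); the robot touches nothing.
It fails at once if a thread spool or the bead tub is moved more than 20 mm or knocked over (distance of any of spool_red, spool_purple, bead_tub from where it was at the start of the episode above 0.02 m or angle between any of spool_red, spool_purple, bead_tub's own z axis and vertical above 0.5 rad).
It also fails if it takes over 58 s, if anything falls off the work surface, if the arm or the gripper's body presses on something with over 40 N, if the wrist force passes 120 N, or if a joint passes its speed limit or range.

ROBOT

A 7-joint arm with a two-finger parallel gripper is mounted at the origin on the work surface. World frame = base frame: x ahead of the robot, y to its left, z up, the work surface at z = 0. Lengths are in mm, angles in rad, forces in N, time in s.
With the tool pointing down it reaches from about 350 to 900 mm from the base axis. Payload 19.9 kg.
Tool frame: the origin (TCP) lies on the centre line of the jaws, within the pads' length; the fingertips stand 25 mm ahead of it and the grasp point (between the pads) lies 6 mm ahead of it; z points along the fingers, y is the line along which they close (so a half turn about z gives the same grasp; the last joint's range is limited). The gripper opens to 85 mm and grips with 20 to 120 N. Pads are 22 mm wide; open, the fingers measure 114 mm over their backs; the gripper's body (76 mm by 85 mm) begins 54 mm behind the grasp point. The pads swing forward as they close: fully open they stand 13 mm farther back than shut.
Start: joints at [1.121, 0.417, -0.01, 1.614, 0.005, 1.111, -0.053], TCP at [248.438, -573.483, 256.26] pointing down, gripper open.
Joint ranges: [-2.81, 2.81], [-0.39, 2.02], [-1.27, 1.25], [0.06, 2.57], [-1.19, 4.33], [0.19, 2], [-2.82, 2.82]. Speed limits (rad/s): [1.89, 1.89, 2.39, 2.39, 3.01, 3.01, 3.01].

INTERFACE

Orientations are given as a unit quaternion [x, y, z, w].
In Python, from bench import bot, cams gives the robot as it stands. The module is installed in compiled form; this text tells all that it offers.
- The arm moves only by the tool play_rows, never from a script. Its argument "series" is a list that holds one entry, the list of rows, each a list of 7 numbers: the shift along the tool's x, y, z in m, then the turn, a rotation vector about the tool's x, y, z in rad, then the opening, from 0 (shut) to 1 (fully open). A call has 1 to 8 rows; each row shifts and turns the commanded pose from where the row before left it, along the tool's axes as they then stand; what a row does not reach is not made up. A row lasts 1/12 s, in which the tool goes at most 41.7 mm and 7.16 degrees, less where a joint would pass 70% of its speed; a pose out of reach is approached as far as the arm can. A call with a gripper value outside its range is refused whole. The fingers move at their own pace and stop on an object; "squeeze" is the grip in N (left out, the last holds). Time passes only in rows, so rows that do not move let the fingers close. It gives the time, the measured TCP pose, the force, the opening and the grip force at its end, in the units of the state.
- bot.sense(): the state, without advancing time (a new reading comes with each control period).
- cams.snapshot(name): name is "scene" or "top"; returns the picture (420x560x3 uint8, red, green, blue); there is no depth.
- cams.calibration(name): a dict with "fx", "fy", "cx", "cy" (pixels), "pose" (4x4, takes a point from camera to world coordinates). Camera axes: x right, y down, z forward; pixel columns grow to the right and rows downward; lengths in mm; the calibration is good to about 2 mm. A picture is of the moment at which its call begins. calibration takes no time and is no camera call.
- bot.finish_job(): hands the job in; it is judged then, once.
The state is a dict: "time_s": time; "joints": joint angles; "joint_vel": joint speeds; "effort": joint torques, N m; "ee_pos": TCP position; "ee_rot": TCP orientation; "force": force on the tool from outside, world axes, zero at the start; "wrist_torque": the same for the moment, N m; "gripper_width": finger opening in mm; "gripper_force": force on a finger pad.
Only numpy, scipy, OpenCV 4.12 (cv2) and the standard library are available. Lean on these libraries where they do the work, as an engineer would, in place of code of your own. Each camera call takes 0.05 s, during which the arm holds its last target. There are 200 camera calls.

## Working session

There is one attempt and no reset: what is moved stays moved. The work goes in short steps, Python scripts to look and compute and a tool call to move; the robot and the scene stay as the last step left them, time stands still between calls to the robot, and variables do not carry over. Pictures are saved under pics/ and viewed, at most 10 in all, crops included, and the job is handed in when it is done.

Besides the shell and the picture viewer there is one more tool, called after ">>>" as name(argument=value, ...), one argument or row to a line, values as JSON. play_rows: Moves the arm, as the interface text tells. Its arguments: {"type":"object","properties":{"series":{"type":"array"},"squeeze":{"type":"number"}},"required":["series"]}

```bash
mkdir -p pics
python3 - <<'E'
from bench import bot,cams
import cv2,numpy as np
for n in("scene","top"):
    c=cams.calibration(n);print(n,c["fx"],c["cx"],c["cy"],np.round(c["pose"],3).tolist())
    im=cams.snapshot(n);cv2.imwrite(f"pics/{n}0.png",cv2.resize(im[:,:,::-1],(800,600),interpolation=cv2.INTER_CUBIC))
    cv2.imwrite(f"raw_{n}.png",im[:,:,::-1])
print(bot.sense())
E
```

```text
scene 466.8621232648534 274.94405102773743 207.45837104204912 [[0.666, 0.407, -0.626, 1118.032], [0.746, -0.379, 0.547, -538.375], [-0.015, -0.831, -0.556, 640.778], [0.0, 0.0, 0.0, 1.0]]
top 440.25508233411017 282.00221159942083 208.18971955829116 [[0.085, -0.968, 0.235, 218.465], [-0.996, -0.082, 0.021, 22.626], [-0.001, -0.236, -0.972, 1185.197], [0.0, 0.0, 0.0, 1.0]]
{'time_s': 0.1, 'joints': array([ 1.12053106,  0.41787933, -0.01031877,  1.61407227,  0.00469094,
        1.11070715, -0.05301198]), 'joint_vel': array([-0.00057579, -0.00121789,  0.0005089 , -0.00200355, -0.0017189 ,
        0.00195811, -0.00065972]), 'effort': array([ 2.50456593e-03, -8.65818930e+01,  6.80515766e-01, -4.35638094e+01,
        1.92192796e-02,  4.90855818e-03, -9.13628401e-05]), 'ee_pos': array([ 248.3217129 , -573.26041087,  255.76209095]), 'ee_rot': array([ 9.79185708e-01,  2.02965704e-01, -1.39122283e-04, -5.02120068e-04]), 'force': array([ 0.17514425, -0.06363036, -0.60029203]), 'wrist_torque': array([-0.01074639, -0.01768909,  0.02195833]), 'gripper_force': 0.0, 'gripper_width': 85.38400715288529}
```

View pics/scene0.png

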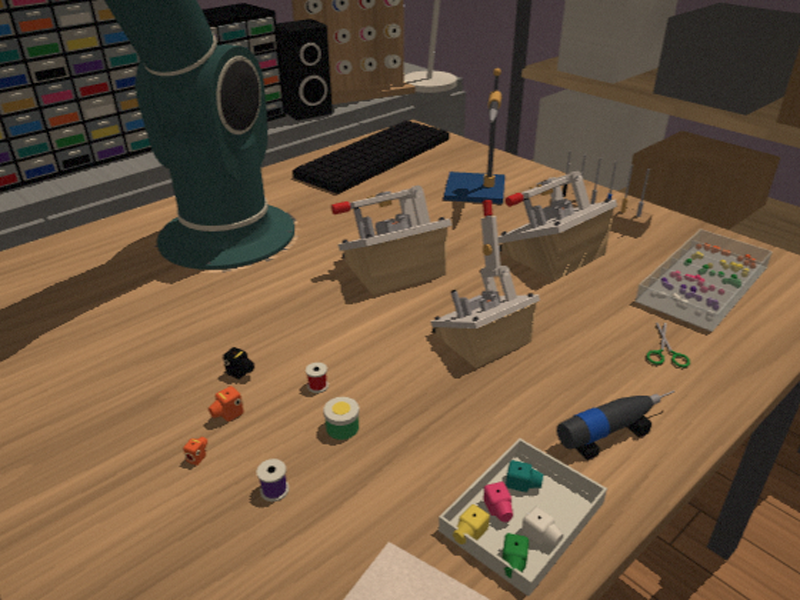

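View pics/top0.png

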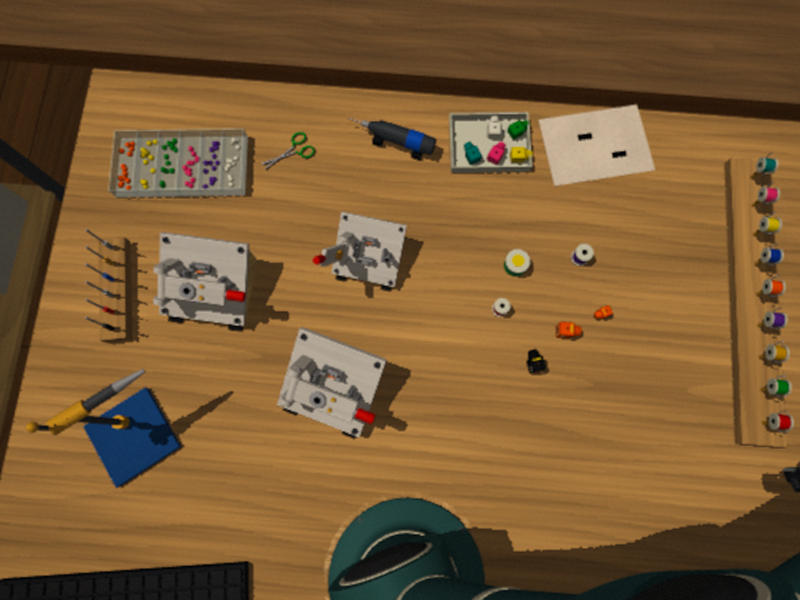

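The job's jig is the open, small one: top view (368,250), scene view (487,320). The blank is the larger orange one: top view (568,330), scene view (228,405). I'll zoom in on both.

Run:
```python
import cv2,numpy as np
t=cv2.imread("raw_top.png");s=cv2.imread("raw_scene.png")
def crop(im,x,y,w,h,W,H):
    c=cv2.resize(im[y:y+h,x:x+w],(W,H),interpolation=cv2.INTER_CUBIC)
    k=W/w
    for u in range(x-x%10+10,x+w,10):
        cv2.line(c,(int((u-x)*k),0),(int((u-x)*k),6),(0,255,255),1);cv2.putText(c,str(u),(int((u-x)*k)-8,16),0,.3,(0,255,255))
    for v in range(y-y%10+10,y+h,10):
        cv2.line(c,(0,int((v-y)*k)),(6,int((v-y)*k)),(0,255,255),1);cv2.putText(c,str(v),(8,int((v-y)*k)+3),0,.3,(0,255,255))
    return c
A=crop(t,215,140,80,70,640,560);
B=crop(s,296,135,90,126,428,600)
C=crop(t,360,205,80,70,370,324);
D=crop(s,120,240,60,45,368,276)
cv2.imwrite("pics/c1.png",A)
E=np.zeros((600,800,3),np.uint8);E[:,:428]=B;E[:324,430:]=C;E[324:,432:]=D
cv2.imwrite("pics/c2.png",E)
```

```text
(no output)
```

View pics/c1.png

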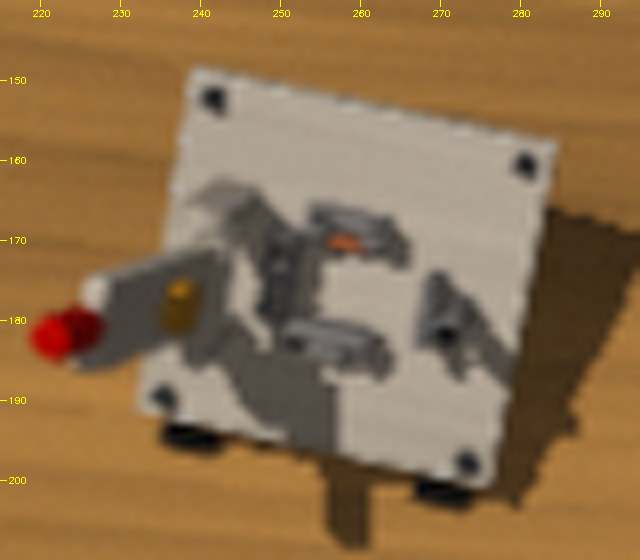

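View pics/c2.png

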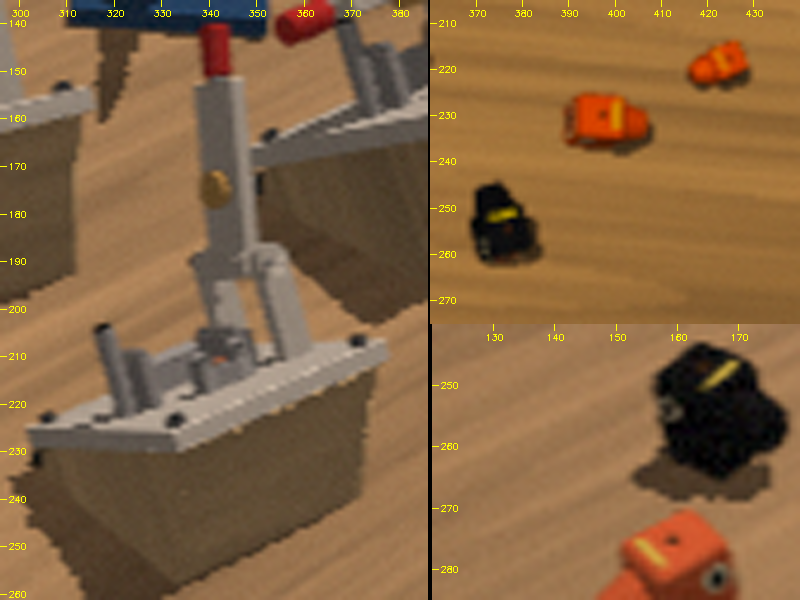

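```bash
cat > h.py <<'E'
import cv2,numpy as np
from bench import bot,cams
from scipy.spatial.transform import Rotation as R
from scipy.optimize import least_squares,minimize
CAL={n:cams.calibration(n) for n in("scene","top")}
def proj(n,P):
    c=CAL[n];T=np.linalg.inv(c["pose"]);p=np.atleast_2d(P)@T[:3,:3].T+T[:3,3]
    return np.c_[c["fx"]*p[:,0]/p[:,2]+c["cx"],c["fy"]*p[:,1]/p[:,2]+c["cy"]]
def nestR(yaw): return (R.from_euler("z",yaw)*R.from_euler("y",-np.pi/6)).as_matrix()
def box(x0,x1,y0,y1,z0,z1): return np.array([[x,y,z] for x in(x0,x1) for y in(y0,y1) for z in(z0,z1)],float)
BLK=[box(-13,13,-14,14,-19,19),box(-8,8,-28,-14,-6,10)]
def sil(n,Rm,t,k=8,roi=None):
    x0,y0,w,h=roi;m=np.zeros((h*k,w*k),np.uint8)
    for b in BLK:
        q=((proj(n,b@Rm.T+t)-[x0,y0]+.5)*k-.5)
        cv2.fillConvexPoly(m,cv2.convexHull(np.round(q*16).astype(np.int32)),255,shift=4)
    return cv2.resize(m,(w,h),interpolation=cv2.INTER_AREA)/255.
def omask(im):
    h=cv2.cvtColor(im,cv2.COLOR_BGR2HSV).astype(int)
    return h
E
python3 - <<'E'
from h import *
im={n:cv2.imread(f"raw_{n}.png") for n in CAL}
# nest edge fit
g={n:cv2.GaussianBlur(cv2.cvtColor(im[n],cv2.COLOR_BGR2LAB)[:,:,2].astype(np.float32),(0,0),.7) for n in CAL} # b* channel: wood yellow vs grey plate
def edgepts(n,a,b,N=40,r=3):
    a,b=np.array(a,float)-.4,np.array(b,float)-.4;d=(b-a)/np.linalg.norm(b-a);nn=np.array([-d[1],d[0]]);s=np.arange(-r,r+.01,.25);out=[]
    for t in np.linspace(.08,.92,N):
        p=a+t*(b-a)+s[:,None]*nn
        v=cv2.remap(g[n],p[:,0].astype(np.float32)[None],p[:,1].astype(np.float32)[None],cv2.INTER_LINEAR)[0]
        gr=np.abs(np.gradient(v));j=gr.argmax()
        if gr[j]>.6: out.append(p[j])
    return np.array(out)
T=dict(ul=(239.1,148.5),ur=(284.6,158.1),dr=(276.2,201),dl=(232.2,191.2))
L={"ul":(60,62),"ur":(60,-62),"dr":(-60,-62),"dl":(-60,62)}
E=[("top",a,b,edgepts("top",T[a],T[b])) for a,b in(("ul","ur"),("ur","dr"),("dr","dl"),("dl","ul"))]
pr=[("top",(0,-42.5,43),(270.4,181.6)),("scene",(0,-42.5,43),(317.3,203.7))]
def res(p,use=E):
    x,y,z,yaw,ox,oy=p;Rm=nestR(yaw);o=[]
    for n,a,b,q in use:
        A,B=[proj(n,Rm@np.array([L[k][0]+ox,L[k][1]+oy,0])+[x,y,z])[0] for k in(a,b)]
        d=(B-A)/np.linalg.norm(B-A);o.append(((q-A)@np.array([-d[1],d[0]]))/np.sqrt(len(q))*3)
    for n,P,q in pr:o.append((proj(n,Rm@np.array(P)+[x,y,z])[0]-q))
    o.append([(z-55)/1.5,ox/3,oy/3]);return np.concatenate(o)
print([len(e[3]) for e in E])
r=least_squares(res,[570,30,55,0,0,0],loss="soft_l1",f_scale=.3);print("nest",np.round(r.x,3),r.cost)
Rm=nestR(r.x[3]);t=r.x[:3]
for nm,P in dict(post=(0,-42.5,43),wall=(-15,0,18),nose=(0,17,22),tail=(0,-31,28),hinge=(0,36,46)).items():print(nm,*[np.round(proj(n,Rm@np.array(P)+t)[0],1) for n in("top","scene")])
for a in L: print(a,np.round(proj("scene",Rm@np.array([*L[a],0])+t)[0],1))
for th in(1.75,1.85,1.95,2.05):
    print(th,*[np.round(proj(n,Rm@np.array([0,36-rr*np.cos(th),46+rr*np.sin(th)])+t)[0],1).tolist() for n in("top","scene") for rr in(88,112)])
# blank
roi={"top":(375,212,45,40),"scene":(138,262,40,42)};M={}
for n in roi:
    x,y,w,h=roi[n];H=cv2.cvtColor(im[n],cv2.COLOR_BGR2HSV).astype(int)[y:y+h,x:x+w]
    m=((H[...,1]>195)&(H[...,2]>90)&((H[...,0]<14)|(H[...,0]>170))).astype(np.uint8)
    nl,lab,st,_=cv2.connectedComponentsWithStats(m);m=(lab==1+st[1:,4].argmax()).astype(np.uint8)
    m=cv2.morphologyEx(m,cv2.MORPH_CLOSE,np.ones((5,5),np.uint8));M[n]=m;print(n,m.sum(),st[1:,:].tolist())
def cost(p,ns=("top","scene")):
    Rm=R.from_euler("z",p[2]).as_matrix();return sum(np.abs(sil(n,Rm,np.array([p[0],p[1],19]),roi=roi[n])-M[n]).sum() for n in ns)
def pix(n,uv,z):
    c=CAL[n];d=c["pose"][:3,:3]@np.array([(uv[0]-c["cx"])/c["fx"],(uv[1]-c["cy"])/c["fy"],1]);o=c["pose"][:3,3];return o+d*(z-o[2])/d[2]
s0=pix("top",(396.5,231),19);print(s0)
for ns in(("top","scene"),("top",),("scene",)):
    b=min((minimize(cost,[*s0[:2],y],args=(ns,),method="Nelder-Mead",options=dict(initial_simplex=[[s0[0],s0[1],y],[s0[0]+8,s0[1],y],[s0[0],s0[1]+8,y],[s0[0],s0[1],y+.2]])) for y in(-.3,0,.3)),key=lambda r:r.fun);print(ns,np.round(b.x,3),b.fun)
print("spools",[np.round(pix("top",q,34)) .tolist() for q in((351.5,215),(408.5,178.5),(362,183.5),(422,218),(375,250))])
E
```

```text
[40, 40, 40, 38]
nest [ 5.75936e+02  1.20428e+02  5.53470e+01 -1.10000e-01  1.51900e+00
  1.53000e-01] 12.215648428353935
post [271.1 181.8] [317.7 202.7]
wall [255.7 182.3] [331.9 207.3]
nose [250.  175.9] [341.3 202.9]
tail [267.5 179.8] [323.9 207.5]
hinge [241.3 176.5] [344.6 189.8]
ul [377.1 204.6]
ur [333.5 224.8]
dr [301.2 224.7]
dl [342.4 206.4]
1.75 [228.2, 182.6] [224.3, 184.4] [338.9, 150.4] [337.3, 139.6]
1.85 [224.9, 181.8] [220.0, 183.4] [342.0, 150.2] [341.3, 139.4]
1.95 [221.8, 180.9] [216.0, 182.2] [345.2, 150.4] [345.3, 139.8]
2.05 [219.0, 180.0] [212.4, 181.0] [348.3, 151.0] [349.3, 140.6]
top 161 [[41, 4, 4, 7, 23], [14, 13, 19, 12, 137], [18, 24, 1, 1, 1]]
scene 333 [[9, 9, 23, 24, 280], [16, 12, 1, 1, 1]]
[ 462.9831957  -264.30187237   19.        ]
('top', 'scene') [ 4.63388e+02 -2.61488e+02  4.50000e-02] 193.52549019607844
('top',) [ 4.63675e+02 -2.61286e+02  3.20000e-02] 35.69019607843137
('scene',) [ 4.64154e+02 -2.64190e+02 -3.52000e-01] 135.30196078431374
spools [[493.0, -139.0, 34.0], [609.0, -290.0, 34.0], [584.0, -164.0, 34.0], [501.0, -328.0, 34.0], [404.0, -205.0, 34.0]]
```

Run:
```python
from h import *
im={n:cv2.imread(f"raw_{n}.png") for n in CAL}
def ov(n,x,y,w,h,k,polys):
    c=cv2.resize(im[n][y:y+h,x:x+w],None,fx=k,fy=k,interpolation=cv2.INTER_CUBIC)
    for b,Rm,t,col in polys:
        q=(proj(n,b@Rm.T+t)-[x,y]+.5)*k-.5
        cv2.polylines(c,[cv2.convexHull(np.round(q*16).astype(np.int32))],True,col,1,shift=4)
    return c
Rb=R.from_euler("z",.04).as_matrix();tb=np.array([463.4,-261.4,19])
P=[(b,Rb,tb,(255,255,0)) for b in BLK]
Rn=nestR(-.11);tn=np.array([575.9,120.4,55.35])
th=1.85
leafR=lambda: None
bx=[box(-60,60,-62,62,0,0),box(-18,-13.5,-14,14,18,18),box(14.5,20,7,14,18,18),box(14.5,20,-14,-7,18,18),box(-15,15,14.75,20,22,22),box(-11,11,-34,-29.25,28,28),box(-4,4,-46.5,-38.5,43,43)]
N=[(b,Rn,tn,(255,255,0)) for b in bx]
E=np.zeros((600,800,3),np.uint8)
E[:300,:400]=ov("top",372,212,50,37,8,P)[:300,:400] if 0 else cv2.copyMakeBorder(ov("top",372,212,50,37,8,P),0,4,0,0,0)
E[300:,:400]=cv2.copyMakeBorder(ov("scene",135,262,50,37,8,P),0,4,0,0,0)
E[:300,400:]=ov("top",225,142,67,50,6,N)[:300,:400]
E[300:,400:]=ov("scene",295,180,80,60,5,N)[:300,:400]
cv2.imwrite("pics/o1.png",E)
```

```text
(no output)
```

View pics/o1.png

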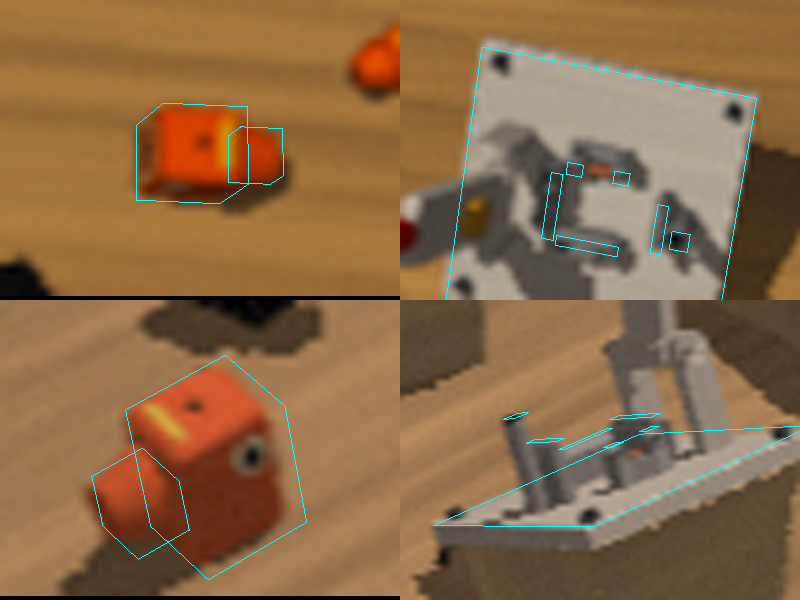

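The overlay shows the nest fit is good, with the leaf at about 1.85 rad. The blank is near (463,-263) with its nose to the left and a yaw of about 0.03. Next I'll write a move planner.

```bash
cat >> h.py <<'E'
from scipy.spatial.transform import Slerp
def plan(pos,Rt,n,start=None):
    """per-row tool-frame shifts (m) and turns from sensed pose to target"""
    s=bot.sense();p=np.array(s["ee_pos"]);q=R.from_quat(s["ee_rot"])
    if start: p,q=start
    pos=np.array(pos,float);Rt=R.from_matrix(Rt) if not isinstance(Rt,R) else Rt
    rv=(q.inv()*Rt).as_rotvec();a=q
    for i in range(n):
        st=np.round(a.inv().apply((pos-p)/n)/1000,4);w=np.round(rv/n,4)
        print((np.r_[st,w]+0.).tolist());a=a*R.from_rotvec(w)
    return pos,Rt
def down(yaw): # tool y along blank x (yaw), z down
    y=np.array([np.cos(yaw),np.sin(yaw),0]);z=np.array([0,0,-1.]);return np.c_[np.cross(y,z),y,z]
NYAW=-.11;NP=np.array([575.9,120.4,55.35])
def ntool(): # tool at nest: y = nest x, z = -nest z
    N=nestR(NYAW);return np.c_[np.cross(N[:,0],-N[:,2]),N[:,0],-N[:,2]]
def st():
    s=bot.sense();print("t",round(s["time_s"],2),"p",np.round(s["ee_pos"],1),"F",np.round(s["force"],1),"w",round(s["gripper_width"],1),"gf",round(s["gripper_force"],1),"j",np.round(s["joints"],2))
    N=nestR(NYAW);print("nest p",np.round(N.T@(s["ee_pos"]-NP),1),"nest F",np.round(N.T@s["force"],1),"tilt err",np.round((R.from_matrix(ntool()).inv()*R.from_quat(s["ee_rot"])).as_rotvec(),3))
E
python3 -c "
from h import *
plan([463,-263,130],down(.03),12)"
```

```text
[0.0267, -0.0166, 0.0105, -0.0001, 0.0, -0.0993]
[0.0282, -0.0139, 0.0105, -0.0001, 0.0, -0.0993]
[0.0294, -0.011, 0.0105, -0.0001, 0.0, -0.0993]
[0.0304, -0.008, 0.0105, -0.0001, 0.0, -0.0993]
[0.031, -0.005, 0.0105, -0.0001, 0.0, -0.0993]
[0.0314, -0.0019, 0.0105, -0.0001, 0.0, -0.0993]
[0.0314, 0.0012, 0.0105, -0.0001, 0.0, -0.0993]
[0.0311, 0.0043, 0.0105, -0.0001, 0.0, -0.0993]
[0.0306, 0.0074, 0.0105, -0.0001, 0.0, -0.0993]
[0.0297, 0.0104, 0.0105, -0.0001, 0.0, -0.0993]
[0.0285, 0.0133, 0.0105, -0.0001, 0.0, -0.0993]
[0.027, 0.016, 0.0105, -0.0001, 0.0, -0.0993]
```

>>> play_rows(
  series=[
    [[0.0267,-0.0166,0.0105,0,0,-0.0993,1],[0.0282,-0.0139,0.0105,0,0,-0.0993,1],[0.0294,-0.011,0.0105,0,0,-0.0993,1],[0.0304,-0.008,0.0105,0,0,-0.0993,1],[0.031,-0.005,0.0105,0,0,-0.0993,1],[0.0314,-0.0019,0.0105,0,0,-0.0993,1],[0.0314,0.0012,0.0105,0,0,-0.0993,1],[0.0311,0.0043,0.0105,0,0,-0.0993,1]],
  ],
  squeeze=40,
)

```text
time_s: 0.77
ee_pos: [391.9, -365.3, 171.7]
ee_rot: [0.823, 0.568, -0.0, -0.0]
force: [1.5, -0.4, 0.1]
gripper_width: 85.2
gripper_force: 0.0
```

>>> play_rows(
  series=[
    [[0.0306,0.0074,0.0105,0,0,-0.0993,1],[0.0297,0.0104,0.0105,0,0,-0.0993,1],[0.0285,0.0133,0.0105,0,0,-0.0993,1],[0.027,0.016,0.0105,0,0,-0.0993,1],[0,0,0,0,0,0,1],[0,0,0,0,0,0,1]],
  ],
)

```text
time_s: 1.27
ee_pos: [463.5, -261.5, 129.5]
ee_rot: [0.695, 0.719, 0.0, -0.001]
force: [-0.6, -0.9, -0.2]
gripper_width: 84.9
gripper_force: 0.0
```

```bash
python3 -c "
from h import *
st();plan([463,-263,45],down(.03),4)"
```

```text
t 1.27 p [ 463.5 -261.5  129.5] F [-0.6 -0.9 -0.2] w 84.9 gf 0.0 j [ 0.75  0.44 -0.36  1.94  0.21  0.8   0.31]
nest p [ -23.4 -392.    99.1] nest F [-0.5 -1.   0.1] tilt err [ 0.524  0.039 -0.139]
[-0.0004, -0.0001, 0.0211, -0.0002, -0.0004, 0.0007]
[-0.0004, -0.0001, 0.0211, -0.0002, -0.0004, 0.0007]
[-0.0004, -0.0001, 0.0211, -0.0002, -0.0004, 0.0007]
[-0.0004, -0.0001, 0.0211, -0.0002, -0.0004, 0.0007]
```

>>> play_rows(
  series=[
    [[-0.0005,0,0.021,0,0,0.001,1],[-0.0005,0,0.021,0,0,0.001,1],[-0.0005,0,0.021,0,0,0,1],[-0.0005,0,0.021,0,0,0,1],[0,0,0,0,0,0,0.5],[0,0,0,0,0,0,0.3],[0,0,0,0,0,0,0],[0,0,0,0,0,0,0]],
  ],
)

```text
time_s: 1.93
ee_pos: [463.6, -265.9, 47.6]
ee_rot: [0.698, 0.717, 0.0, 0.001]
force: [0.3, 0.6, 0.3]
gripper_width: 38.8
gripper_force: 0.0
```

>>> play_rows(
  series=[
    [[0,0,0,0,0,0,0],[0,0,0,0,0,0,0],[0,0,0,0,0,0,0],[0,0,0,0,0,0,0]],
  ],
)

```text
time_s: 2.27
ee_pos: [463.5, -265.8, 47.6]
ee_rot: [0.697, 0.717, 0.0, 0.001]
force: [-2.6, -0.5, 10.7]
gripper_width: 24.7
gripper_force: 38.9
```

```bash
python3 -c "
from h import *
st()
x=plan([463,-263.5,200],down(.03),6)
print()
plan(NP+nestR(NYAW)@[0,-12,46+60],ntool(),14,x)"
```

```text
t 2.27 p [ 463.5 -265.8   47.6] F [-2.6 -0.5 10.7] w 24.7 gf 38.9 j [ 0.71  0.57 -0.31  1.97  0.28  0.64  0.25]
nest p [ -63.9 -396.2   27.9] nest F [ 3.1 -0.7 10.5] tilt err [ 0.521  0.035 -0.134]
[0.0004, 0.0, -0.0254, 0.0002, 0.0002, -0.0005]
[0.0004, -0.0001, -0.0254, 0.0002, 0.0002, -0.0005]
[0.0004, -0.0001, -0.0254, 0.0002, 0.0002, -0.0005]
[0.0004, -0.0001, -0.0254, 0.0002, 0.0002, -0.0005]
[0.0004, -0.0001, -0.0254, 0.0002, 0.0002, -0.0005]
[0.0004, -0.0001, -0.0254, 0.0002, 0.0002, -0.0005]

[0.0268, 0.005, 0.0038, -0.0373, -0.0026, 0.0098]
[0.0269, 0.0046, 0.0039, -0.0373, -0.0026, 0.0098]
[0.027, 0.0042, 0.004, -0.0373, -0.0026, 0.0098]
[0.027, 0.0038, 0.0041, -0.0373, -0.0026, 0.0098]
[0.0271, 0.0034, 0.0041, -0.0373, -0.0026, 0.0098]
[0.0271, 0.0029, 0.0042, -0.0373, -0.0026, 0.0098]
[0.0271, 0.0025, 0.0042, -0.0373, -0.0026, 0.0098]
[0.0272, 0.0021, 0.0042, -0.0373, -0.0026, 0.0098]
[0.0272, 0.0017, 0.0042, -0.0373, -0.0026, 0.0098]
[0.0272, 0.0013, 0.0042, -0.0373, -0.0026, 0.0098]
[0.0272, 0.0008, 0.0042, -0.0373, -0.0026, 0.0098]
[0.0273, 0.0004, 0.0041, -0.0373, -0.0026, 0.0098]
[0.0273, 0.0, 0.0041, -0.0373, -0.0026, 0.0098]
[0.0273, -0.0004, 0.004, -0.0373, -0.0026, 0.0098]
```

>>> play_rows(
  series=[
    [[0.0004,0,-0.0254,0,0,0,0],[0.0004,0,-0.0254,0,0,0,0],[0.0004,0,-0.0254,0,0,0,0],[0.0004,0,-0.0254,0,0,0,0],[0.0004,0,-0.0254,0,0,0,0],[0.0004,0,-0.0254,0,0,0,0],[0,0,0,0,0,0,0]],
  ],
)

```text
time_s: 2.85
ee_pos: [464.7, -263.6, 203.9]
ee_rot: [0.697, 0.717, 0.001, 0.003]
force: [0.4, 0.0, -1.0]
gripper_width: 24.9
gripper_force: 40.3
```

>>> play_rows(
  series=[
    [[0.0268,0.005,0.0038,-0.0373,-0.0026,0.0098,0],[0.0269,0.0046,0.0039,-0.0373,-0.0026,0.0098,0],[0.027,0.0042,0.004,-0.0373,-0.0026,0.0098,0],[0.027,0.0038,0.0041,-0.0373,-0.0026,0.0098,0],[0.0271,0.0034,0.0041,-0.0373,-0.0026,0.0098,0],[0.0271,0.0029,0.0042,-0.0373,-0.0026,0.0098,0],[0.0271,0.0025,0.0042,-0.0373,-0.0026,0.0098,0],[0.0272,0.0021,0.0042,-0.0373,-0.0026,0.0098,0]],
  ],
)

```text
time_s: 3.52
ee_pos: [497.1, -45.9, 168.8]
ee_rot: [0.717, 0.681, 0.1, 0.112]
force: [0.6, -0.3, -0.4]
gripper_width: 24.5
gripper_force: 40.2
```

>>> play_rows(
  series=[
    [[0.0272,0.0017,0.0042,-0.0373,-0.0026,0.0098,0],[0.0272,0.0013,0.0042,-0.0373,-0.0026,0.0098,0],[0.0272,0.0008,0.0042,-0.0373,-0.0026,0.0098,0],[0.0272,0.0004,0.0041,-0.0373,-0.0026,0.0098,0],[0.0272,0,0.0041,-0.0373,-0.0026,0.0098,0],[0.0272,-0.0004,0.004,-0.0373,-0.0026,0.0098,0],[0,0,0,0,0,0,0],[0,0,0,0,0,0,0]],
  ],
)

```text
time_s: 4.18
ee_pos: [518.6, 90.0, 148.7]
ee_rot: [0.72, 0.651, 0.159, 0.181]
force: [0.2, -0.5, -0.2]
gripper_width: 25.3
gripper_force: 40.2
```

```bash
cat >> h.py <<'E'
def look(name,polys_nest,blank):
    """overlay nest features & expected blank; blank = offset of blank centre from tool (tool frame)"""
    s=bot.sense();Q=R.from_quat(s["ee_rot"]).as_matrix();t=s["ee_pos"]+Q@blank
    Rb=Q@np.array([[0,1,0],[1,0,0],[0,0,-1.]])
    E=np.zeros((600,800,3),np.uint8)
    for i,(n,k,c,w,h) in enumerate((("top",7,(0,0,25),57,85),("scene",7,(0,0,25),57,85))):
        im=cams.snapshot(n)[:,:,::-1].copy();cv2.imwrite(f"raw_{name}_{n}.png",im)
        c0=proj(n,NP+nestR(NYAW)@[0,0,40])[0];x,y=int(c0[0]-w/2),int(c0[1]-h/2)
        a=cv2.resize(im[y:y+h,x:x+w],None,fx=k,fy=k,interpolation=cv2.INTER_CUBIC)
        for b,Rm,tt,col in [(b,Rb,t,(255,255,0)) for b in BLK]+[(b,nestR(NYAW),NP,(0,255,0)) for b in polys_nest]:
            q=(proj(n,b@Rm.T+tt)-[x,y]+.5)*k-.5
            cv2.polylines(a,[cv2.convexHull(np.round(q*16).astype(np.int32))],True,col,1,shift=4)
        E[:h*k,i*400:i*400+w*k]=a[:600]
    cv2.imwrite(f"pics/{name}.png",E)
NB=[box(-60,60,-62,62,0,0),box(-18,-13.5,-14,14,18,18),box(14.5,20,7,14,18,18),box(14.5,20,-14,-7,18,18),box(-15,15,14.75,20,22,22),box(-11,11,-34,-29.25,28,28),box(-4,4,-46.5,-38.5,43,43)]
E
python3 -c "
from h import *
st();look('l1',NB,[2.5,0,28.6])"
```

```text
t 4.18 p [518.6  90.  148.7] F [ 0.2 -0.5 -0.2] w 25.3 gf 40.2 j [-0.2   0.25 -0.16  2.26  0.92  0.31 -1.28]
nest p [  0.2 -36.5 107.6] nest F [ 0.1 -0.5 -0.3] tilt err [ 0.037 -0.002 -0.01 ]
```

View pics/l1.png

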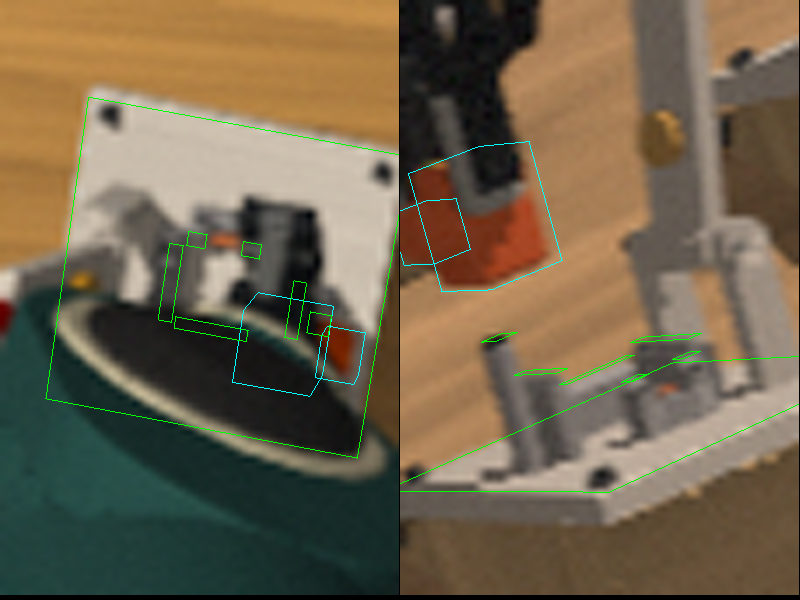

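Run:
```python
from h import *
roi={"top":(375,212,36,40),"scene":(138,262,40,42)};M={}
for n in roi:
    x,y,w,h=roi[n];I=cv2.imread(f"raw_{n}.png")[y:y+h,x:x+w];L=cv2.cvtColor(I,cv2.COLOR_BGR2LAB).astype(int)
    m=(L[...,1]>150).astype(np.uint8)
    nl,lab,s,_=cv2.connectedComponentsWithStats(m);m=(lab==1+s[1:,4].argmax()).astype(np.uint8)
    M[n]=cv2.morphologyEx(np.pad(m,6),cv2.MORPH_CLOSE,cv2.getStructuringElement(2,(7,7)))[6:-6,6:-6]
    print(n,m.sum(),M[n].sum());print("\n".join("".join(".#"[v] for v in r) for r in M[n][5:32]))
SE=cv2.getStructuringElement(2,(17,17))
def rs(n,Rm,t):
    k=6;x0,y0,w,h=roi[n];m=np.zeros((h*k,w*k),np.uint8)
    for b in BLK:
        q=(proj(n,b@Rm.T+t)-[x0,y0]+.5)*k-.5;cv2.fillConvexPoly(m,cv2.convexHull(np.round(q*16).astype(np.int32)),255,shift=4)
    return cv2.resize(cv2.morphologyEx(m,cv2.MORPH_OPEN,SE),(w,h),interpolation=cv2.INTER_AREA)/255.
def cost(p,ns):
    Rm=R.from_euler("z",p[2]).as_matrix();return sum(((rs(n,Rm,np.array([p[0],p[1],19]))-M[n])**2).sum() for n in ns)
for ns in(("top","scene"),("top",),("scene",)):
    b=min((minimize(cost,[463,-263,y],args=(ns,),method="Nelder-Mead",options=dict(initial_simplex=[[463,-263,y],[470,-263,y],[463,-256,y],[463,-263,y+.2]])) for y in(-.2,0,.2)),key=lambda r:r.fun);print(ns,np.round(b.x,3),b.fun)
```

```text
top 152 161
....................................
....................................
....................................
....................................
....................................
....................................
....................................
....................................
.................#########..........
................###########.........
...............##############.......
..............#################.....
..............##################....
...............#################....
...............#################....
...............#################....
...............#################....
...............################.....
..............###....#####..........
....................................
....................................
....................................
....................................
....................................
....................................
....................................
....................................
scene 356 387
........................................
..................................
[... 547 characters left out ...]
....###################..........
..........#####################.........
.........######################.........
........########################........
........########################........
.........#######################........
.........#######################........
..........#####################.........
..........####################..........
...........####..###########............
...................#######..............
....................####................
('top', 'scene') [ 4.63063e+02 -2.62392e+02 -4.00000e-03] 119.58037677816226
('top',) [ 4.64091e+02 -2.61696e+02  2.60000e-02] 26.573579392541333
('scene',) [ 4.61831e+02 -2.63186e+02 -2.36000e-01] 74.51486351403307
```

```bash
python3 -c "
from h import *
x=plan(NP+nestR(NYAW)@[0.3,-3,98],ntool(),6);print();plan(NP+nestR(NYAW)@[.3,-3,78],ntool(),3,x)"
```

```text
[0.006, 0.0, 0.0016, -0.0061, 0.0007, 0.0011]
[0.006, 0.0, 0.0016, -0.0061, 0.0007, 0.0011]
[0.006, 0.0, 0.0016, -0.0061, 0.0007, 0.0011]
[0.006, 0.0, 0.0016, -0.0061, 0.0007, 0.0011]
[0.006, -0.0001, 0.0016, -0.0061, 0.0007, 0.0011]
[0.006, -0.0001, 0.0016, -0.0061, 0.0007, 0.0011]

[0.0, 0.0, 0.0067, 0.0, 0.0, 0.0]
[0.0, 0.0, 0.0067, 0.0, 0.0, 0.0]
[0.0, 0.0, 0.0067, 0.0, 0.0, 0.0]
```

>>> play_rows(
  series=[
    [[0.006,0,0.0016,-0.0061,0.0007,0.001,0],[0.006,0,0.0016,-0.0061,0.0007,0.001,0],[0.006,0,0.0016,-0.0061,0.0007,0.001,0],[0.006,0,0.0016,-0.0061,0.0007,0.001,0],[0.006,0,0.0016,-0.0061,0.0007,0.001,0],[0.006,0,0.0016,-0.0061,0.0007,0.001,0],[0,0,0.01,0,0,0,0],[0,0,0.01,0,0,0,0]],
  ],
)

```text
time_s: 4.95
ee_pos: [538.1, 120.9, 123.1]
ee_rot: [0.72, 0.644, 0.173, 0.193]
force: [-0.1, 0.8, -0.4]
gripper_width: 24.9
gripper_force: 40.2
```

>>> play_rows(
  series=[
    [[0,0,0,0,0,0,0],[0,0,0,0,0,0,0]],
  ],
)

```text
time_s: 5.12
ee_pos: [537.5, 120.9, 122.7]
ee_rot: [0.72, 0.644, 0.172, 0.193]
force: [-0.6, -1.3, -0.2]
gripper_width: 25.2
gripper_force: 40.2
```

```bash
python3 -c "
from h import *
st();look('l2',NB,[3,0,28.6])"
```

```text
t 5.12 p [537.5 120.9 122.7] F [-0.6 -1.3 -0.2] w 25.2 gf 40.2 j [-0.36  0.34 -0.06  2.23  1.2   0.29 -1.64]
nest p [ 0.6 -3.7 77.4] nest F [-0.5 -1.4  0. ] tilt err [ 0.001 -0.001  0.001]
```

View pics/l2.png

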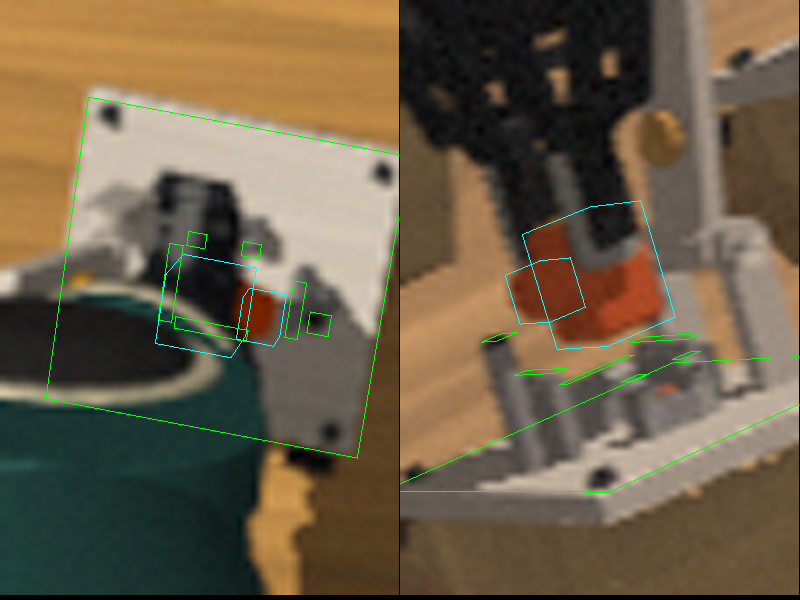

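>>> play_rows(
  series=[
    [[0.0003,0,0.003,0,0,0,0],[0,0,0.003,0,0,0,0],[0,0,0.002,0,0,0,0],[0,0,0.002,0,0,0,0],[0,0,0.002,0,0,0,0],[0,0,0.002,0,0,0,0],[0,0,0,0,0,0,0]],
  ],
)

```text
time_s: 5.8
ee_pos: [544.3, 121.1, 110.4]
ee_rot: [0.72, 0.644, 0.172, 0.193]
force: [-0.4, -5.9, -1.9]
gripper_width: 25.3
gripper_force: 40.1
```

```bash
python3 -c "
from h import *
st()"
```

```text
t 5.8 p [544.3 121.1 110.4] F [-0.4 -5.9 -1.9] w 25.3 gf 40.1 j [-0.37  0.37 -0.03  2.23  1.28  0.27 -1.72]
nest p [ 0.2 -2.8 63.4] nest F [-0.7 -5.9 -1.8] tilt err [ 0.    -0.001  0.   ]
```

>>> play_rows(
  series=[
    [[-0.001,0,0,0,0,0,0],[0,0,0,0,0,0,0]],
  ],
)

```text
time_s: 5.97
ee_pos: [544.2, 120.6, 110.4]
ee_rot: [0.719, 0.645, 0.173, 0.193]
force: [-0.9, -2.5, -0.6]
gripper_width: 24.9
gripper_force: 40.3
```

```bash
python3 -c "
from h import *
st()"
```

```text
t 5.97 p [544.2 120.6 110.4] F [-0.9 -2.5 -0.6] w 24.9 gf 40.3 j [-0.37  0.37 -0.03  2.23  1.28  0.27 -1.72]
nest p [ 0.2 -3.3 63.4] nest F [-0.8 -2.6 -0.2] tilt err [ 0.  0. -0.]
```

>>> play_rows(
  series=[
    [[-0.001,0,0,0,0,0,0],[-0.0003,0,0.0015,0,0,0,0],[0,0,0.0015,0,0,0,0],[0,0,0,0,0,0,0]],
  ],
)

```text
time_s: 6.3
ee_pos: [545.8, 119.6, 107.8]
ee_rot: [0.719, 0.645, 0.173, 0.193]
force: [0.2, 0.6, 1.2]
gripper_width: 24.7
gripper_force: 40.5
```

```bash
python3 -c "
from h import *
st()"
```

```text
t 6.3 p [545.8 119.6 107.8] F [0.2 0.6 1.2] w 24.7 gf 40.5 j [-0.37  0.38 -0.02  2.23  1.3   0.26 -1.74]
nest p [ 0.4 -4.1 60.3] nest F [0.8 0.6 1. ] tilt err [ 0.     0.001 -0.   ]
```

Free in every direction. Continuing down.

>>> play_rows(
  series=[
    [[0,0,0.0015,0,0,0,0],[0,0,0.0015,0,0,0,0],[0,0,0,0,0,0,0]],
  ],
)

```text
time_s: 6.55
ee_pos: [547.4, 119.3, 105.3]
ee_rot: [0.719, 0.645, 0.173, 0.193]
force: [2.2, 0.3, -1.2]
gripper_width: 25.1
gripper_force: 40.2
```

```bash
python3 -c "
from h import *
st()"
```

```text
t 6.55 p [547.4 119.3 105.3] F [ 2.2  0.3 -1.2] w 25.1 gf 40.2 j [-0.37  0.38 -0.02  2.22  1.32  0.26 -1.75]
nest p [ 0.5 -4.2 57.3] nest F [ 1.2  0.5 -2.1] tilt err [-0.     0.001 -0.   ]
```

>>> play_rows(
  series=[
    [[0,0,0.001,0,0,0,0],[0,0,0.001,0,0,0,0],[0,0,0,0,0,0,0]],
  ],
)

```text
time_s: 6.8
ee_pos: [548.3, 119.2, 103.6]
ee_rot: [0.719, 0.645, 0.173, 0.193]
force: [2.0, 0.3, 0.7]
gripper_width: 25.0
gripper_force: 40.3
```

```bash
python3 -c "
from h import *
st()"
```

```text
t 6.8 p [548.3 119.2 103.6] F [2.  0.3 0.7] w 25.0 gf 40.3 j [-0.38  0.39 -0.02  2.22  1.33  0.25 -1.76]
nest p [ 0.5 -4.2 55.5] nest F [ 2.   0.6 -0.4] tilt err [-0.     0.001 -0.   ]
```

>>> play_rows(
  series=[
    [[0,0,0.001,0,0,0,0],[0,0,0.001,0,0,0,0],[0,0,0.001,0,0,0,0],[0,0,0,0,0,0,0]],
  ],
)

```text
time_s: 7.13
ee_pos: [549.8, 119.0, 101.1]
ee_rot: [0.719, 0.645, 0.173, 0.193]
force: [2.1, -0.4, 2.8]
gripper_width: 25.0
gripper_force: 40.6
```

```bash
python3 -c "
from h import *
st()"
```

```text
t 7.13 p [549.8 119.  101.1] F [ 2.1 -0.4  2.8] w 25.0 gf 40.6 j [-0.38  0.4  -0.01  2.22  1.35  0.25 -1.78]
nest p [ 0.5 -4.3 52.5] nest F [ 3.2 -0.1  1.3] tilt err [-0.     0.001 -0.   ]
```

>>> play_rows(
  series=[
    [[0,0,0.001,0,0,0,0],[0,0,0.001,0,0,0,0],[0,0,0,0,0,0,0]],
  ],
)

```text
time_s: 7.38
ee_pos: [550.8, 118.9, 99.4]
ee_rot: [0.719, 0.644, 0.173, 0.193]
force: [1.1, -0.2, 2.6]
gripper_width: 25.1
gripper_force: 40.8
```

```bash
python3 -c "
from h import *
st()"
```

```text
t 7.38 p [550.8 118.9  99.4] F [ 1.1 -0.2  2.6] w 25.1 gf 40.8 j [-0.38  0.4  -0.01  2.22  1.36  0.25 -1.79]
nest p [ 0.5 -4.3 50.5] nest F [ 2.3 -0.1  1.7] tilt err [-0.  0. -0.]
```

>>> play_rows(
  series=[
    [[0,0,0.001,0,0,0,0],[0,0,0.001,0,0,0,0],[0,0,0,0,0,0,0]],
  ],
)

```text
time_s: 7.63
ee_pos: [551.8, 118.7, 97.6]
ee_rot: [0.719, 0.644, 0.173, 0.193]
force: [1.8, -0.4, 2.0]
gripper_width: 25.3
gripper_force: 40.5
```

```bash
python3 -c "
from h import *
st()"
```

```text
t 7.63 p [551.8 118.7  97.6] F [ 1.8 -0.4  2. ] w 25.3 gf 40.5 j [-0.38  0.41 -0.01  2.22  1.38  0.25 -1.81]
nest p [ 0.5 -4.3 48.5] nest F [ 2.6 -0.2  0.8] tilt err [-0.  0. -0.]
```

>>> play_rows(
  series=[
    [[0,0,0.001,0,0,0,0],[0,0,0,0,0,0,0]],
  ],
)

```text
time_s: 7.8
ee_pos: [552.3, 118.7, 96.8]
ee_rot: [0.719, 0.645, 0.173, 0.193]
force: [1.4, -0.4, 3.1]
gripper_width: 25.0
gripper_force: 40.7
```

```bash
python3 -c "
from h import *
st()"
```

```text
t 7.8 p [552.3 118.7  96.8] F [ 1.4 -0.4  3.1] w 25.0 gf 40.7 j [-0.38  0.41 -0.01  2.22  1.38  0.25 -1.81]
nest p [ 0.5 -4.3 47.5] nest F [ 2.8 -0.3  1.9] tilt err [-0.     0.001 -0.   ]
```

>>> play_rows(
  series=[
    [[0,0,0.001,0,0,0,0],[0,0,0.001,0,0,0,0],[0,0,0,0,0,0,0]],
  ],
)

```text
time_s: 8.05
ee_pos: [552.9, 119.2, 95.6]
ee_rot: [0.719, 0.645, 0.173, 0.193]
force: [-14.5, 1.2, 25.8]
gripper_width: 24.5
gripper_force: 44.7
```

```bash
python3 -c "
from h import *
st()"
```

```text
t 8.05 p [552.9 119.2  95.6] F [-14.5   1.2  25.8] w 24.5 gf 44.7 j [-0.38  0.41 -0.01  2.22  1.39  0.25 -1.83]
nest p [ 0.4 -3.8 46.3] nest F [ 0.3 -0.4 29.6] tilt err [-0.001  0.001 -0.001]
```

>>> play_rows(
  series=[
    [[0,0,0.001,0,0,0,0],[0,0,0,0,0,0,0]],
  ],
)

```text
time_s: 8.22
ee_pos: [553.5, 119.3, 95.1]
ee_rot: [0.719, 0.645, 0.174, 0.193]
force: [-20.7, 0.4, 33.4]
gripper_width: 24.9
gripper_force: 47.0
```

```bash
python3 -c "
from h import *
st()"
```

```text
t 8.22 p [553.5 119.3  95.1] F [-20.7   0.4  33.4] w 24.9 gf 47.0 j [-0.38  0.41 -0.01  2.21  1.4   0.24 -1.83]
nest p [ 0.7 -3.5 45.5] nest F [-1.1 -1.9 39.2] tilt err [-0.001  0.002 -0.001]
```

Resistance jumped to 30–39 N at the expected depth, so the blank is home. I'll relax the push, release and retreat.

>>> play_rows(
  series=[
    [[0,0,-0.001,0,0,0,0],[0,0,0,0,0,0,0.5],[0,0,0,0,0,0,0.7],[0,0,0,0,0,0,0.7],[0,0,0,0,0,0,0.7],[0,0,-0.01,0,0,0,0.7],[0,0,-0.02,0,0,0,0.7],[0,0,-0.03,0,0,0,0.7]],
  ],
)

```text
time_s: 8.88
ee_pos: [522.3, 121.5, 145.6]
ee_rot: [0.72, 0.645, 0.171, 0.192]
force: [-1.0, 0.1, 0.8]
gripper_width: 59.7
gripper_force: 0.0
```

>>> play_rows(
  series=[
    [[0,0,-0.035,0,0,0,0.5],[-0.01,0,-0.035,0,0,0,0.3],[-0.02,0,-0.03,0,0,0,0],[-0.03,0,-0.02,0,0,0,0],[-0.03,0,-0.01,0,0,0,0],[-0.03,0,0,0,0,0,0],[-0.03,0,0,0,0,0,0],[0,0,0,0,0,0,0]],
  ],
)

```text
time_s: 9.55
ee_pos: [442.4, -22.6, 258.1]
ee_rot: [0.721, 0.643, 0.172, 0.193]
force: [-0.7, 0.8, -0.1]
gripper_width: 0.3
gripper_force: 0.0
```

```bash
cat >> h.py <<'E'
def look2(name,polys):
    E=np.zeros((600,800,3),np.uint8);k=7;w,h=57,85
    for i,n in enumerate(("top","scene")):
        im=cams.snapshot(n)[:,:,::-1].copy();cv2.imwrite(f"raw_{name}_{n}.png",im)
        c0=proj(n,NP+nestR(NYAW)@[0,0,40])[0];x,y=int(c0[0]-w/2),int(c0[1]-h/2)
        a=cv2.resize(im[y:y+h,x:x+w],None,fx=k,fy=k,interpolation=cv2.INTER_CUBIC)
        for b in polys:
            q=(proj(n,b@nestR(NYAW).T+NP)-[x,y]+.5)*k-.5
            cv2.polylines(a,[cv2.convexHull(np.round(q*16).astype(np.int32))],True,(255,255,0),1,shift=4)
        E[:h*k,i*400:i*400+w*k]=a
    cv2.imwrite(f"pics/{name}.png",E)
E
python3 -c "
from h import *
st();look2('l3',[b+[-.5,0,19] for b in BLK])"
```

```text
t 9.55 p [442.4 -22.6 258.1] F [-0.7  0.8 -0.1] w 0.3 gf 0.0 j [-0.1  -0.15  0.01  2.37  0.25  0.42 -0.39]
nest p [   0.  -156.8  234.1] nest F [-0.8  0.7  0.3] tilt err [-0.    -0.002  0.003]
```

View pics/l3.png

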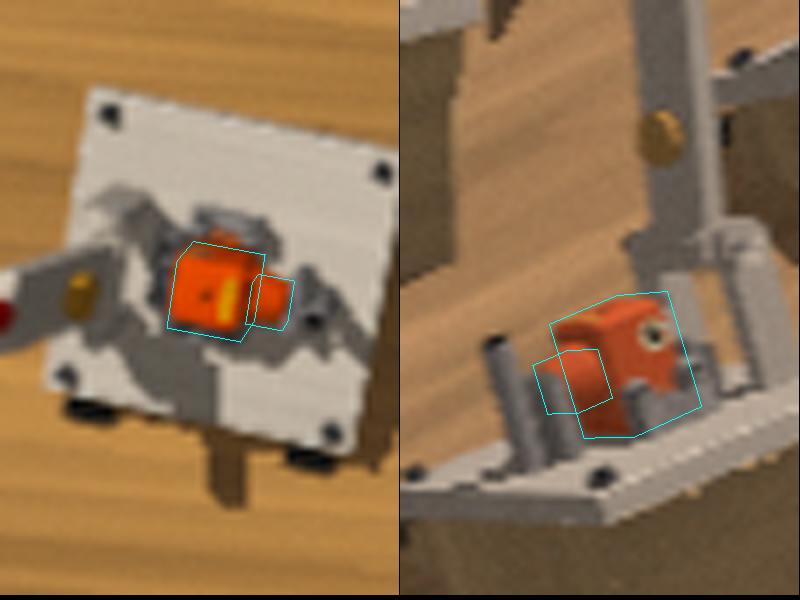

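The blank sits home, square to the plate, with its nose at the stop. Next I bring the closed fingers round behind the leaf.

```bash
python3 -c "
from h import *
x=plan(NP+nestR(NYAW)@[0,110,234],ntool(),10);print()"
```

```text
[0.0263, -0.0001, 0.0, 0.0, 0.0001, -0.0002]
[0.0263, -0.0001, 0.0, 0.0, 0.0001, -0.0002]
[0.0263, -0.0001, 0.0, 0.0, 0.0001, -0.0002]
[0.0263, -0.0001, 0.0, 0.0, 0.0001, -0.0002]
[0.0263, -0.0001, 0.0, 0.0, 0.0001, -0.0002]
[0.0263, -0.0001, 0.0, 0.0, 0.0001, -0.0002]
[0.0263, 0.0, 0.0, 0.0, 0.0001, -0.0002]
[0.0263, 0.0, 0.0, 0.0, 0.0001, -0.0002]
[0.0263, 0.0, 0.0, 0.0, 0.0001, -0.0002]
[0.0263, 0.0, 0.0, 0.0, 0.0001, -0.0002]
```

>>> play_rows(
  series=[
    [[0.026,0,0,0,0,0,0],[0.026,0,0,0,0,0,0],[0.026,0,0,0,0,0,0],[0.026,0,0,0,0,0,0],[0.026,0,0,0,0,0,0],[0.026,0,0,0,0,0,0],[0.026,0,0,0,0,0,0],[0.026,0,0,0,0,0,0]],
  ],
)

```text
time_s: 10.32
ee_pos: [465.9, 191.0, 257.8]
ee_rot: [0.719, 0.645, 0.173, 0.193]
force: [0.6, -0.8, -0.1]
gripper_width: -0.1
gripper_force: 0.0
```

>>> play_rows(
  series=[
    [[0.026,0,0,0,0,0,0],[0.026,0,0,0,0,0,0],[0,0,0,0,0,0,0],[0,0,0,0,0,0,0]],
  ],
)

```text
time_s: 10.65
ee_pos: [471.3, 242.5, 257.4]
ee_rot: [0.719, 0.646, 0.173, 0.192]
force: [0.1, -0.2, -0.6]
gripper_width: -0.2
gripper_force: 0.0
```

```bash
python3 -c "
from h import *
st();plan(NP+nestR(NYAW)@[0,110,163],ntool(),6)"
```

```text
t 10.65 p [471.3 242.5 257.4] F [ 0.1 -0.2 -0.6] w -0.2 gf 0.0 j [-0.3   0.11 -0.46  2.12  0.72  0.69 -1.37]
nest p [ -0.6 109.8 233.6] nest F [-0.2 -0.2 -0.6] tilt err [ 0.001  0.002 -0.003]
[0.0, 0.0001, 0.0118, -0.0002, -0.0003, 0.0004]
[0.0, 0.0001, 0.0118, -0.0002, -0.0003, 0.0004]
[0.0, 0.0001, 0.0118, -0.0002, -0.0003, 0.0004]
[0.0, 0.0001, 0.0118, -0.0002, -0.0003, 0.0004]
[0.0, 0.0001, 0.0118, -0.0002, -0.0003, 0.0004]
[0.0, 0.0001, 0.0118, -0.0002, -0.0003, 0.0004]
```

>>> play_rows(
  series=[
    [[0,0,0.0175,0,0,0,0],[0,0,0.0175,0,0,0,0],[0,0.0005,0.0175,0,0,0,0],[0,0,0.0175,0,0,0,0],[-0.01,0,0,0,0,0,0],[-0.012,0,0,0,0,0,0],[-0.008,0,0,0,0,0,0],[0,0,0,0,0,0,0]],
  ],
)

```text
time_s: 11.32
ee_pos: [503.6, 204.6, 198.4]
ee_rot: [0.72, 0.644, 0.173, 0.193]
force: [0.5, -0.2, 0.1]
gripper_width: -0.1
gripper_force: 0.0
```

>>> play_rows(
  series=[
    [[-0.0065,0,-0.0015,0,0,0,0],[-0.0065,0,-0.0015,0,0,0,0],[-0.0065,0,-0.0015,0,0,0,0],[-0.0065,0,-0.0015,0,0,0,0],[0,0,0,0,0,0,0]],
  ],
)

```text
time_s: 11.73
ee_pos: [497.9, 179.7, 203.3]
ee_rot: [0.72, 0.644, 0.173, 0.193]
force: [-0.3, 0.2, 0.3]
gripper_width: 0.1
gripper_force: 0.0
```

```bash
python3 -c "
from h import *
st()"
```

```text
t 11.73 p [497.9 179.7 203.3] F [-0.3  0.2  0.3] w 0.1 gf 0.0 j [-0.23  0.17 -0.38  2.2   0.87  0.52 -1.41]
nest p [  1.2  50.4 170.1] nest F [-0.1  0.1  0.4] tilt err [-0.    -0.001  0.001]
```

```bash
cat >> h.py <<'E'
def leaf():
    im=cams.snapshot("scene")[:,:,::-1];L=cv2.cvtColor(im.copy(),cv2.COLOR_BGR2LAB)
    m=(L[...,1]>165).astype(np.uint8)
    nl,_,s,c=cv2.connectedComponentsWithStats(m);N=nestR(NYAW)
    f=lambda th:proj("scene",N@np.array([0,36-101*np.cos(th),46+101*np.sin(th)])+NP)[0]
    for i in range(1,nl):
        if s[i,4]>8:
            ths=np.linspace(-.1,2.1,441);d=[np.hypot(*(f(t)-c[i])) for t in ths];j=int(np.argmin(d))
            if d[j]<6: print("red",np.round(c[i],1),s[i,4],"theta",round(ths[j],3),"d",round(d[j],1))
E
python3 -c "
from h import *
leaf()"
```

```text
red [332.1 149.4] 13 theta 1.55 d 3.3
```

>>> play_rows(
  series=[
    [[-0.0065,0,0.0005,0,0,0,0],[-0.0065,0,0.0008,0,0,0,0],[-0.0096,0,0.0016,0,0,0,0],[-0.0096,0,0.0024,0,0,0,0],[-0.009,0,0.0034,0,0,0,0],[-0.009,0,0.0042,0,0,0,0],[0,0,0,0,0,0,0]],
  ],
)

```text
time_s: 12.37
ee_pos: [498.8, 128.0, 190.7]
ee_rot: [0.72, 0.644, 0.172, 0.193]
force: [0.9, -0.3, 0.3]
gripper_width: -0.0
gripper_force: 0.0
```

```bash
python3 -c "
from h import *
st();leaf();st()"
```

```text
t 12.37 p [498.8 128.  190.7] F [ 0.9 -0.3  0.3] w -0.0 gf 0.0 j [-0.15  0.16 -0.33  2.26  0.89  0.43 -1.34]
nest p [  0.6  -0.9 156. ] nest F [ 0.9 -0.2 -0.2] tilt err [ 0.001 -0.002  0.001]
red [317.2 162.3] 13 theta 0.995 d 3.5
t 12.42 p [498.9 129.1 191.1] F [0.2 0.2 0.7] w -0.0 gf 0.0 j [-0.15  0.16 -0.33  2.26  0.89  0.43 -1.34]
nest p [8.000e-01 1.000e-01 1.563e+02] nest F [0.5 0.2 0.5] tilt err [ 0.001 -0.002  0.001]
```

Works as planned. Continuing along the arc.

>>> play_rows(
  series=[
    [[-0.0082,-0.0005,0.0046,0,0,0,0],[-0.0082,0,0.0058,0,0,0,0],[-0.0068,0,0.0067,0,0,0,0],[-0.0068,0,0.0074,0,0,0,0],[-0.0054,0,0.0079,0,0,0,0],[-0.0054,0,0.0086,0,0,0,0],[0,0,0,0,0,0,0]],
  ],
)

```text
time_s: 13.0
ee_pos: [514.3, 86.0, 154.3]
ee_rot: [0.72, 0.644, 0.171, 0.193]
force: [-0.5, -0.6, 0.2]
gripper_width: 0.1
gripper_force: 0.0
```

```bash
python3 -c "
from h import *
st();leaf()"
```

```text
t 13.0 p [514.3  86.  154.3] F [-0.5 -0.6  0.2] w 0.1 gf 0.0 j [-0.13  0.23 -0.24  2.28  1.07  0.32 -1.44]
nest p [ -0.3 -40.9 114.5] nest F [-0.3 -0.7  0.4] tilt err [ 0.002 -0.002  0.001]
red [308.8 185.8] 22 theta 0.405 d 2.2
```

>>> play_rows(
  series=[
    [[-0.0035,0,0.009,0,0,0,0],[-0.0035,0.0003,0.009,0,0,0,0],[-0.002,0,0.008,0,0,0,0],[-0.001,0,0.006,0,0,0,0],[0,0,0.003,0,0,0,0],[0,0,0.0015,0,0,0,0],[0,0,0,0,0,0,0]],
  ],
)

```text
time_s: 13.63
ee_pos: [531.7, 75.9, 124.5]
ee_rot: [0.719, 0.645, 0.173, 0.193]
force: [-0.5, 0.6, -1.2]
gripper_width: -0.1
gripper_force: 0.0
```

```bash
python3 -c "
from h import *
st();leaf()"
```

```text
t 13.63 p [531.7  75.9 124.5] F [-0.5  0.6 -1.2] w -0.1 gf 0.0 j [-0.16  0.31 -0.16  2.27  1.29  0.26 -1.63]
nest p [  0.7 -49.1  79.4] nest F [-1.1  0.5 -0.8] tilt err [ 0.  0. -0.]
red [310.3 203.6] 20 theta 0.02 d 1.5
```

Nearly shut. I'll press in small steps until it resists.

>>> play_rows(
  series=[
    [[0,0,0.0015,0,0,0,0],[0,0,0,0,0,0,0]],
  ],
)

```text
time_s: 13.85
ee_pos: [532.5, 76.0, 123.6]
ee_rot: [0.719, 0.645, 0.173, 0.193]
force: [-8.4, -0.5, 11.4]
gripper_width: -0.1
gripper_force: 7.1
```

>>> play_rows(
  series=[
    [[0,0,0.001,0,0,0,0],[0,0,0,0,0,0,0]],
  ],
)

```text
time_s: 14.02
ee_pos: [532.8, 75.9, 123.0]
ee_rot: [0.719, 0.645, 0.173, 0.193]
force: [-17.8, 0.3, 24.7]
gripper_width: -0.3
gripper_force: 14.7
```

>>> play_rows(
  series=[
    [[0,0,0.001,0,0,0,0],[0,0,0,0,0,0,0]],
  ],
)

```text
time_s: 14.18
ee_pos: [533.2, 75.9, 122.5]
ee_rot: [0.719, 0.645, 0.173, 0.193]
force: [-27.7, -0.6, 36.8]
gripper_width: -0.3
gripper_force: 23.0
```

>>> play_rows(
  series=[
    [[0,0,-0.003,0,0,0,0],[0,0,-0.015,0,0,0,0],[0,0,-0.03,0,0,0,0],[0,0,-0.03,0,0,0,0],[-0.02,0,-0.02,0,0,0,0],[-0.03,0,0,0,0,0,0],[-0.03,0,0,0,0,0,0],[-0.02,0,0,0,0,0,0]],
  ],
)

```text
time_s: 14.85
ee_pos: [474.7, -18.9, 205.4]
ee_rot: [0.72, 0.644, 0.173, 0.194]
force: [1.3, 1.0, 0.1]
gripper_width: -0.0
gripper_force: 0.0
```

>>> play_rows(
  series=[
    [[-0.03,0,0,0,0,0,0],[-0.02,0,0,0,0,0,0],[0,0,0,0,0,0,0],[0,0,0,0,0,0,0]],
  ],
)

```text
time_s: 15.18
ee_pos: [470.3, -59.6, 204.6]
ee_rot: [0.72, 0.644, 0.172, 0.193]
force: [-0.3, -0.1, -0.4]
gripper_width: 0.4
gripper_force: 0.0
```

```bash
python3 -c "
from h import *
st();leaf();look2('l4',[BLK[0]+[-.5,0,19],BLK[1]+[-.5,0,19],box(-15,15,-52,36,42,50),box(-7,7,-76,-52,40,54)])"
```

```text
t 15.18 p [470.3 -59.6 204.6] F [-0.3 -0.1 -0.4] w 0.4 gf 0.0 j [ 0.29  0.02 -0.25  2.36  0.18  0.24 -0.23]
nest p [   0.8 -190.5  171.9] nest F [-0.5 -0.1 -0.2] tilt err [ 0.001 -0.001  0.002]
red [309.2 203. ] 43 theta 0.04 d 0.6
```

View pics/l4.png

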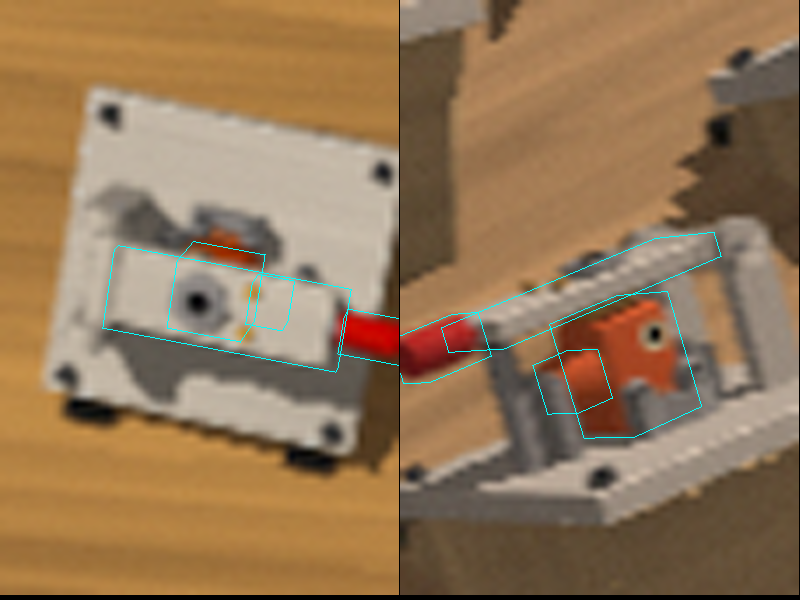

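Run:
```python
from h import *
for n in CAL:
    im=cv2.imread(f"raw_l4_{n}.png");L=cv2.cvtColor(im,cv2.COLOR_BGR2LAB)
    c0=proj(n,NP+nestR(NYAW)@[0,-66,47])[0];x0,y0=int(c0[0])-15,int(c0[1])-12
    sub=im[y0:y0+24,x0:x0+30].astype(int)
    m=((sub[...,2]>2.2*sub[...,1])&(sub[...,2]>60)).astype(np.uint8)
    nl,lab,s,c=cv2.connectedComponentsWithStats(m);i=1+s[1:,4].argmax();print(n,"meas",np.round(c[i]+[x0,y0],2),"area",s[i,4],"bbox",s[i,:4]+[x0,y0,0,0])
    print("\n".join("".join(".#"[v] for v in r) for r in m))
    for th in(0,.02,.04,.06):
      for dz in (0,-1.2):
        a=np.linspace(0,2*np.pi,24);P=np.array([[7*np.cos(t),-r,7*np.sin(t)] for r in(88,112) for t in a])
        Rx=R.from_rotvec([-th,0,0]).as_matrix();Q=(P@Rx.T+[0,36,46])@nestR(NYAW).T+NP+[0,0,dz]
        k=8;q=(proj(n,Q)-[x0,y0]+.5)*k-.5;M=np.zeros((24*k,30*k),np.uint8);cv2.fillConvexPoly(M,cv2.convexHull(np.round(q).astype(np.int32)),1)
        ys,xs=M.nonzero();print(th,dz,np.round([x0+(xs.mean()+.5)/k-.5,y0+(ys.mean()+.5)/k-.5],2),"area",round(M.sum()/64))
```

```text
scene meas [308.67 203.95] area 66 bbox [303 200  12   9]
..............................
..............................
..............................
..............................
..............................
..............................
..............................
..............................
..................##..........
...............######.........
.............#########........
...........###########........
..........############........
...........##########.........
...........########...........
...........######.............
............##................
..............................
..............................
..............................
..............................
..............................
..............................
..............................
0 0 [309.45 204.68] area 83
0 -1.2 [309.43 205.16] area 84
0.02 0 [309.19 203.8 ] area 84
0.02 -1.2 [309.18 204.27] area 83
0.04 0 [308.94 202.9 ] area 85
0.04 -1.2 [308.93 203.35] area 84
0.06 0 [308.7  201.99] area 84
0.06 -1.2 [308.68 202.47] area 83
top meas [278.58 183.33] area 52 bbox [274 1
[... 309 characters left out ...]
............
..........########............
..........##########..........
..........##########..........
..........##########..........
...........#########..........
..............#####...........
..............................
..............................
..............................
..............................
..............................
..............................
..............................
..............................
0 0 [279.11 183.62] area 54
0 -1.2 [279.12 183.75] area 54
0.02 0 [279.01 183.75] area 55
0.02 -1.2 [278.99 183.93] area 54
0.04 0 [278.93 183.96] area 55
0.04 -1.2 [278.93 184.09] area 55
0.06 0 [278.81 184.09] area 55
0.06 -1.2 [278.79 184.24] area 54
```

Both cameras put the leaf at 0 to 0.02 rad. I'll re-touch the handle to check it hasn't sprung back.

```bash
python3 -c "
from h import *
x=plan(NP+nestR(NYAW)@[0.7,-49.1,110],ntool(),8)"
```

```text
[0.0175, 0.0, 0.0077, -0.0002, -0.0001, 0.0001]
[0.0175, 0.0, 0.0077, -0.0002, -0.0001, 0.0001]
[0.0175, 0.0, 0.0077, -0.0002, -0.0001, 0.0001]
[0.0175, 0.0, 0.0077, -0.0002, -0.0001, 0.0001]
[0.0175, 0.0, 0.0077, -0.0002, -0.0001, 0.0001]
[0.0175, 0.0, 0.0077, -0.0002, -0.0001, 0.0001]
[0.0175, 0.0, 0.0077, -0.0002, -0.0001, 0.0001]
[0.0175, 0.0, 0.0077, -0.0002, -0.0001, 0.0001]
```

>>> play_rows(
  series=[
    [[0.0175,0,0.0077,0,0,0,0],[0.0175,0,0.0077,0,0,0,0],[0.0175,0,0.0077,0,0,0,0],[0.0175,0,0.0077,0,0,0,0],[0.0175,0,0.0077,0,0,0,0],[0.0175,0,0.0077,0,0,0,0],[0.0175,0,0.0077,0,0,0,0],[0.0175,0,0.0077,0,0,0,0]],
  ],
)

```text
time_s: 16.0
ee_pos: [515.6, 76.4, 151.7]
ee_rot: [0.719, 0.645, 0.173, 0.192]
force: [0.2, -0.2, 1.0]
gripper_width: 0.1
gripper_force: 0.0
```

>>> play_rows(
  series=[
    [[0,0,0.01,0,0,0,0],[0,0,0.01,0,0,0,0],[0,0,0.006,0,0,0,0],[0,0,0.003,0,0,0,0],[0,0,0,0,0,0,0],[0,0,0,0,0,0,0]],
  ],
)

```text
time_s: 16.5
ee_pos: [529.6, 73.2, 127.0]
ee_rot: [0.719, 0.645, 0.172, 0.192]
force: [-0.9, 0.2, 0.1]
gripper_width: 0.1
gripper_force: 0.0
```

```bash
python3 -c "
from h import *
st()"
```

```text
t 16.5 p [529.6  73.2 127. ] F [-0.9  0.2  0.1] w 0.1 gf 0.0 j [-0.25  0.3  -0.06  2.28  1.23  0.23 -1.57]
nest p [  0.5 -52.   82.4] nest F [-0.8  0.1  0.6] tilt err [ 0.002  0.    -0.001]
```

>>> play_rows(
  series=[
    [[0,0,0.001,0,0,0,0],[0,0,0,0,0,0,0]],
  ],
)

```text
time_s: 16.67
ee_pos: [530.3, 72.7, 126.3]
ee_rot: [0.72, 0.645, 0.172, 0.192]
force: [0.3, -0.2, -0.0]
gripper_width: 0.0
gripper_force: 0.0
```

```bash
python3 -c "
from h import *
st()"
```

```text
t 16.67 p [530.3  72.7 126.3] F [ 0.3 -0.2 -0. ] w 0.0 gf 0.0 j [-0.25  0.3  -0.06  2.28  1.23  0.23 -1.58]
nest p [  0.8 -52.4  81.5] nest F [ 0.3 -0.2 -0.2] tilt err [0.001 0.    0.   ]
```

>>> play_rows(
  series=[
    [[0,0,0.001,0,0,0,0],[0,0,0,0,0,0,0]],
  ],
)

```text
time_s: 16.83
ee_pos: [530.8, 72.4, 125.3]
ee_rot: [0.72, 0.644, 0.172, 0.192]
force: [0.5, 0.3, 0.5]
gripper_width: -0.0
gripper_force: 0.0
```

```bash
python3 -c "
from h import *
st()"
```

```text
t 16.83 p [530.8  72.4 125.3] F [0.5 0.3 0.5] w -0.0 gf 0.0 j [-0.25  0.3  -0.06  2.28  1.24  0.23 -1.59]
nest p [  0.7 -52.6  80.3] nest F [0.7 0.4 0.2] tilt err [ 0.002 -0.     0.   ]
```

>>> play_rows(
  series=[
    [[0.002,0,0.001,0,0,0,0],[0,0,0,0,0,0,0]],
  ],
)

```text
time_s: 17.0
ee_pos: [531.6, 74.8, 124.3]
ee_rot: [0.72, 0.645, 0.172, 0.192]
force: [-0.6, 0.7, -0.4]
gripper_width: -0.3
gripper_force: 0.0
```

>>> play_rows(
  series=[
    [[0,0,0.001,0,0,0,0],[0,0,0,0,0,0,0]],
  ],
)

```text
time_s: 17.17
ee_pos: [532.0, 74.6, 123.5]
ee_rot: [0.72, 0.645, 0.172, 0.192]
force: [-7.2, 0.2, 11.2]
gripper_width: 0.1
gripper_force: 6.3
```

```bash
python3 -c "
from h import *
st()"
```

```text
t 17.17 p [532.   74.6 123.5] F [-7.2  0.2 11.2] w 0.1 gf 6.3 j [-0.25  0.31 -0.05  2.27  1.26  0.23 -1.6 ]
nest p [  0.7 -50.3  78.4] nest F [-0.6 -0.6 13.3] tilt err [ 0.001  0.    -0.   ]
```

Contact came at the same height and stiffness as before, so the leaf is down on the post. Retreating and handing in.

>>> play_rows(
  series=[
    [[0,0,-0.003,0,0,0,0],[0,0,-0.015,0,0,0,0],[0,0,-0.03,0,0,0,0],[0,0,-0.03,0,0,0,0],[0,0,-0.03,0,0,0,0],[0,0,-0.01,0,0,0,0],[0,0,0,0,0,0,0],[0,0,0,0,0,0,0]],
  ],
)

```text
time_s: 17.83
ee_pos: [473.7, 80.7, 226.2]
ee_rot: [0.72, 0.644, 0.173, 0.193]
force: [-0.2, -0.0, 0.2]
gripper_width: 0.3
gripper_force: 0.0
```

```bash
python3 -c "
from h import *
st();leaf();print(bot.finish_job())"
```

```text
t 17.83 p [473.7  80.7 226.2] F [-0.2 -0.   0.2] w 0.3 gf 0.0 j [-0.09  0.01 -0.28  2.31  0.61  0.42 -0.99]
nest p [  1.2 -50.7 196.5] nest F [-0.  -0.   0.3] tilt err [ 0. -0.  0.]
red [309.2 203. ] 44 theta 0.035 d 0.6
the job is handed in; nothing more can be done
None
```

I pressed the orange blank home in the nest with its nose to the hinge-side stop, then swung the leaf fully down onto its rest post; the arm went nowhere near the spools and tub, and I handed the job in at about 18 s (no verdict was returned).

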